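Compose a cork miniature landscape on its display board

TASK

Lay out the miniature landscape on the black board, everything upright: the grey stone terrace centred on the green moss patch and the pavilion centred on top of the terrace, both squared up with the board's edges; the boat in the middle of the blue pond; the stone lantern on the board midway between the terrace and the boat; and the pine on the board directly behind the terrace (towards the board's brass edge), with about 2 cm clear between its foot and the terrace. Leave the open glue jar and the water glass standing where they are.

Things in the scene. Friction and masses are not known exactly. Their poses are not given: they have to be found in the camera images.
- board: Black lacquered board fixed on the table, 200 x 320 mm, top 12 mm above the table; a brass strip (8 mm) along one long edge marks its back. Origin: on its underside, midway between moss and pond; +x points to the brass edge (130 mm away; front edge 70 mm away), y along the long edges (160 mm either way), z up.
- moss: Moss-green square patch, 72 x 72 x 3 mm, fixed on the board, edges parallel to the board's, 100 mm to one side of the board's origin (left or right varies). Origin: centre of its underside (12 mm above the table); axes parallel to the board's, +x to the brass edge.
- pond: Blue round disc, 80 mm across, 3 mm thick, fixed on the board 100 mm from the board's origin on the side away from the moss. Origin: centre of its underside (12 mm above the table).
- terrace: Loose plain grey stone slab, 56 x 56 x 22 mm high, about 150 g, lighter square on top. Origin: centre of its underside; x and y parallel to its sides, z up.
- pavilion: Loose cork pavilion, square, 55 mm high, about 60 g: foot 40 x 40 mm, red eaves with upright sides, 46 x 46 mm, 26 to 36 mm above its underside (grip here), smaller cork roof tiers and a brass ball above. Origin: centre of its underside; x and y parallel to its sides, z up.
- pine: Loose miniature pine, 70 mm high, about 60 g: brown round foot 40 mm across and 10 mm high, thin trunk, three round dark-green tiers; the lowest is the widest, 44 mm across, from 30 to 42 mm above the underside (the place to grip), the upper ones 32 and 20 mm across. Origin: centre of its underside, z up; round, so its yaw does not matter.
- lantern: Loose miniature grey stone lantern with a yellow light box, 61 mm high, about 90 g: round foot 36 mm across, narrow neck, round grey roof 38 mm across from 38 to 48 mm above the underside (the place to grip), knob on top. Origin: centre of its underside, z up; its yaw does not matter.
- boat: Loose miniature cork boat, brown hull 70 mm long (x), 28 mm wide (y, upright sides, 16 mm high over the middle 50 mm), light cork rounded canopy 22 mm wide up to 35 mm high, about 50 g. Origin: centre of its underside; x along the hull, z up.
- glue_jar: Open white glue jar with a small red label on its side, 42 mm across, 52 mm high, standing loose on the table among the pieces: to be left alone. Origin: centre of its underside.
- water_glass: Clear water glass, 60 mm across, 72 mm high, standing loose on the table: to be left alone. Origin: centre of its underside.

How it is judged:
At the end, for the whole second after the job is handed in: All upright, at rest. Terrace on moss and pavilion on terrace within 10 mm, square to the board within 0.2 rad; boat on pond within 12 mm; lantern on board within 18 mm of the moss-pond midpoint; pine on board on the brass side, 18 mm of moss centre line, axis 53-84 mm from terrace centre (horizontal distance between terrace and moss below 0.01 m and z of terrace in the frame of moss between -0.001 and 0.007 m and (angle between the x axis of terrace and the x axis of board, either way round below 0.2 rad or angle between the x axis of terrace and the y axis of board, either way round below 0.2 rad) and horizontal distance between pavilion and terrace below 0.01 m and z of pavilion in the frame of terrace between 0.018 and 0.026 m and (angle between the x axis of pavilion and the x axis of board, either way round below 0.2 rad or angle between the x axis of pavilion and the y axis of board, either way round below 0.2 rad) and horizontal distance between boat and pond below 0.012 m and z of boat in the frame of pond between -0.001 and 0.007 m and horizontal distance between lantern and board below 0.018 m and z of lantern in the frame of board between 0.008 and 0.016 m and horizontal distance between pine and terrace between 0.053 and 0.084 m and x of pine in the frame of moss above 0.03 m and y of pine in the frame of moss between -0.018 and 0.018 m and z of pine in the frame of board between 0.008 and 0.016 m and angle between each of terrace, pavilion, pine, lantern, boat's own z axis and vertical below 0.15 rad and linear speed of each of terrace, pavilion, pine, lantern, boat below 0.02 m/s and angular speed of each of terrace, pavilion, pine, lantern, boat below 0.3 rad/s); the robot touches nothing.
It fails at once if glue jar pushed more than 20 mm or tipped (distance of glue_jar from where it was at the start of the episode above 0.02 m or angle between glue_jar's own z axis and vertical above 0.3 rad).
It fails at once if water glass pushed more than 20 mm or tipped (distance of water_glass from where it was at the start of the episode above 0.02 m or angle between water_glass's own z axis and vertical above 0.3 rad).
It also fails if it takes over 128 s, if anything falls off the work surface, if the arm or the gripper's body presses on something with over 40 N, if the wrist force passes 120 N, or if a joint passes its speed limit or range.

ROBOT

A 7-joint arm with a two-finger parallel gripper is mounted at the origin on the work surface. World frame = base frame: x ahead of the robot, y to its left, z up, the work surface at z = 0. Lengths are in m, angles in rad, forces in N, time in s.
With the tool pointing down it reaches from about 0.4 to 0.85 m from the base axis. Payload 4.5 kg.
Tool frame: the origin (TCP) lies where the fingers leave the gripper's body, on its centre line; the fingertips stand 64 mm ahead of it and the grasp point (between the pads) lies 45 mm ahead of it; z points along the fingers, y is the line along which they close (so a half turn about z gives the same grasp; the last joint's range is limited). The gripper opens to 88 mm and grips with 3 to 60 N. Pads are 18 mm wide; open, the fingers measure 123 mm over their backs; the gripper's body (75 mm by 187 mm) begins 45 mm behind the grasp point.
Start: joints at [1.314, 0.689, -0.195, 1.565, 0.157, 0.902, -0.215], TCP at [0.179, -0.599, 0.303] pointing down, gripper open.
Joint ranges: [-3.01, 3.01], [-0.46, 2.08], [-1.47, 1.51], [0.13, 2.56], [-1, 4.14], [0.04, 2.09], [-2.66, 2.66]. Speed limits (rad/s): [2.57, 2.57, 3.14, 3.14, 3.14, 3.14, 3.14].

INTERFACE

Orientations are given as a unit quaternion [x, y, z, w].
In Python, from plant import r gives the robot as it stands.
- The arm moves only by the tool play_rows, never from a script. Its arguments are lists of equal length, an entry for each row: "translation": the shift along the tool's x, y, z in m, a list of three; "delta_rot": the turn, a rotation vector about the tool's x, y, z in degrees, a list of three; "grip": the opening, from -1 (shut) to 1 (fully open). In form: {"translation": [[x, y, z], ...], "delta_rot": [[rx, ry, rz], ...], "grip": [grip, ...]}. A call has 1 to 20 rows; each row shifts and turns the commanded pose from where the row before left it, along the tool's axes as they then stand; what a row does not reach is not made up. A row lasts 1/8 s, in which the tool goes at most 62.5 mm and 10.7 degrees, less where a joint would pass 70% of its speed; a pose out of reach is approached as far as the arm can. A call with a gripper value outside its range is refused whole. The fingers move at their own pace and stop on an object; "squeeze" is the grip in N (left out, the last holds). Time passes only in rows, so rows that do not move let the fingers close. It gives the time, the measured TCP pose, the force, the opening and the grip force at its end, in the units of the state.
- r.get_state(): the state, without advancing time (a new reading comes with each control period).
- r.snapshot(name): name is "side" or "top" or "wrist"; returns the picture (480x640x3 uint8, blue, green, red); there is no depth.
- r.get_calibration(name): a dict with "intrinsics" (3x3 intrinsics, pixels), "eye" and "rotation" of the camera in the world. Camera axes: x right, y up, looking along -z (the intrinsics and any distortion apply to the point x, -y, -z); pixel columns grow to the right and rows downward; lengths in m; the calibration is good to about 2 mm. A picture is of the moment at which its call begins: read the wrist's pose just before it. get_calibration takes no time and is no camera call; for the wrist camera it gives the pose at the moment of the call.
- r.finish_job(): hands the job in; it is judged then, once.
Trained networks look in the newest picture that a camera, given by its name, has taken for a name from the list of things; names that differ only in an ending like _2 or _b are one class to them, and where a whole thing is asked for, a point or a joint stands for the part that bears it (a point fixed in the world has none). Each returns a list of dicts, best first, with "confidence" (0 to 1); they miss things now and then, are a little off and sometimes report something else, mostly with a low value. They report only what shows in the picture. A call takes as long as a camera call.
- r.look_for(camera, target): "point" ([x, y, z] in m, in world coordinates, good to about 4 mm: the middle of the surface that is visible of it).
- r.silhouettes(camera, target): "pixels" (480x640 bool, what is visible of it).
The state is a dict: "clock": time; "q": joint angles; "qd": joint speeds; "joint_torque": joint torques, N m; "tool_pos": TCP position; "eef_rot": TCP orientation; "contact_force": force on the tool from outside, world axes, zero at the start; "moment": the same for the moment, N m; "opening": opening from 0.0 (shut) to 1.0 (fully open); "finger_force": force on a finger pad.
Only numpy, scipy, OpenCV 4.12 (cv2) and the standard library are available. Lean on these libraries where they do the work, as an engineer would, in place of code of your own. Each camera call takes 0.05 s, during which the arm holds its last target. There are 200 camera calls.

## Working session

There is one attempt and no reset: what is moved stays moved. The work goes in short steps, Python scripts to look and compute and a tool call to move; the robot and the scene stay as the last step left them, time stands still between calls to the robot, and variables do not carry over. Pictures are saved under pics/ and viewed, at most 14 in all, crops included, and the job is handed in when it is done.

Besides the shell and the picture viewer there is one more tool, called after "Request:" as name(argument=value, ...), one argument or row to a line, values as JSON. play_rows: Moves the arm, as the interface text tells. Its arguments: {"type":"object","properties":{"translation":{"type":"array","items":{"type":"array","items":{"type":"number"}}},"delta_rot":{"type":"array","items":{"type":"array","items":{"type":"number"}}},"grip":{"type":"array","items":{"type":"number"}},"squeeze":{"type":"number"}},"required":["translation","delta_rot","grip"]}

```bash
mkdir -p pics; cat > h.py <<'E'
from plant import r
import numpy as np, cv2
from scipy.spatial.transform import Rotation as R
names=["board","moss","pond","terrace","pavilion","pine","lantern","boat","glue_jar","water_glass"]
def ray(c,px):
    K=np.array(c["intrinsics"]);p=np.linalg.solve(K,[px[0],px[1],1.]);d=np.array(c["rotation"])@[p[0],-p[1],-p[2]]
    return np.array(c["eye"]),d
def atz(c,px,z):
    e,d=ray(c,px);return e+d*(z-e[2])/d[2]
def proj(c,P):
    p=np.array(c["rotation"]).T@(np.array(P)-np.array(c["eye"]));q=np.array(c["intrinsics"])@[p[0],-p[1],-p[2]];return q[:2]/q[2]
E
python3 - <<'E'
from h import *
for n in ["top","side"]:
    im=r.snapshot(n);cv2.imwrite(f"pics/{n}0.png",im);c=r.get_calibration(n);print(n,c)
    for t in names:
        print(t,[(np.round(d["point"],3),round(d["confidence"],2)) for d in r.look_for(n,t)[:2]])
s=r.get_state();print(s)
E
```

```text
top {'intrinsics': array([[471.26256054,   0.        , 316.22517589],
       [  0.        , 471.26256054, 237.76955434],
       [  0.        ,   0.        ,   1.        ]]), 'eye': array([ 0.42845991, -0.05248924,  1.01857866]), 'rotation': array([ 0.02827255, -0.03919865, -0.69632972,  0.71609291])}
board [(array([0.557, 0.209, 0.009]), 0.7)]
moss [(array([0.535, 0.102, 0.011]), 0.84)]
pond [(array([0.5  , 0.295, 0.016]), 0.65)]
terrace [(array([ 0.355, -0.314,  0.019]), 0.73)]
pavilion []
pine [(array([ 0.457, -0.405,  0.043]), 0.56)]
lantern [(array([ 0.411, -0.171,  0.048]), 0.69)]
boat [(array([ 0.615, -0.291,  0.017]), 0.93)]
glue_jar [(array([ 0.5  , -0.284,  0.038]), 0.62), (array([0.533, 0.102, 0.012]), 0.41)]
water_glass [(array([ 0.699, -0.15 ,  0.032]), 0.95)]
side {'intrinsics': array([[447.10741351,   0.        , 320.61322082],
       [  0.        , 447.10741351, 238.1216767 ],
       [  0.        ,   0.        ,   1.        ]]), 'eye': array([0.36649912, 0.62067081, 0.59401248]), 'rotation': array([-0.04487935,  0.43043414,  0.89614256, -0.09818758])}
board [(array([0.
[... 541 characters left out ...]
92,  0.68910667, -0.19456624,  1.56528632,  0.15726571,
        0.90249067, -0.21511057]), 'qd': array([-4.99322059e-05, -1.88258043e-04,  1.95343283e-03, -1.99017678e-03,
        1.79455932e-03,  2.79246299e-04, -2.27820575e-04]), 'joint_torque': array([-2.15324271e-04, -5.27494597e+01, -1.26760773e+00, -1.53742236e+01,
       -5.20741555e-02, -4.93442749e-04,  1.89108624e-05]), 'tool_pos': array([ 0.1792184 , -0.59878013,  0.30274134]), 'eef_rot': array([9.89451055e-01, 1.44867550e-01, 1.61770810e-05, 4.06404634e-05]), 'contact_force': array([ 0.15521432, -0.09326551,  0.12069433]), 'moment': array([-0.00100158,  0.00158806,  0.00435509]), 'finger_force': 0.0, 'opening': 1.002304939960276}
```

View pictures.

View pics/top0.png

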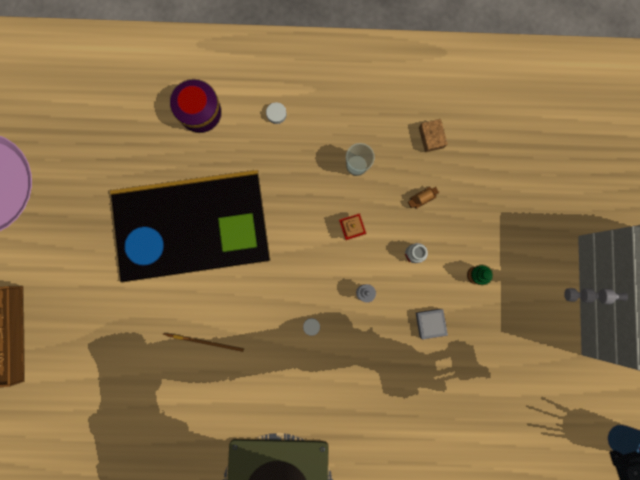

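View pics/side0.png

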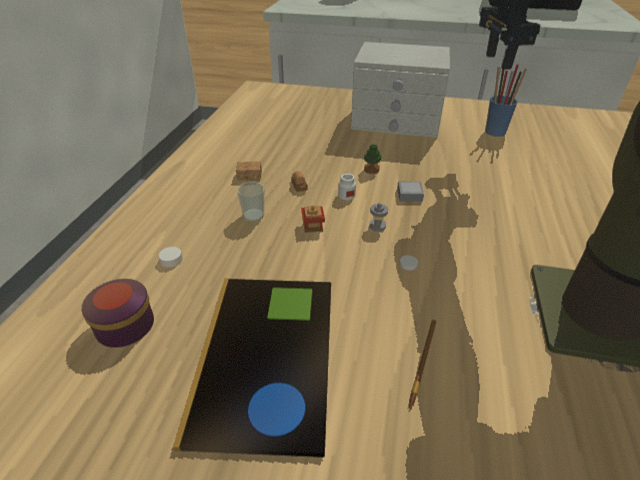

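```bash
cat >> h.py <<'E'
def plan(p,yaw,maxd=.055,s=None):
    """rows from current pose to TCP p, tool-down yaw(rad, direction of tool x); half-turn equivalent not chosen here"""
    s=s or r.get_state();x=np.array(s["tool_pos"]);q=R.from_quat(s["eef_rot"])
    tx=q.as_matrix()[:,0];y0=np.arctan2(tx[1],tx[0]);d=np.array(p)-x
    dy=(yaw-y0+np.pi)%(2*np.pi)-np.pi
    loc=[d[0]*np.cos(y0)+d[1]*np.sin(y0), d[0]*np.sin(y0)-d[1]*np.cos(y0), -d[2]]
    n1=int(np.ceil(np.linalg.norm(loc)/maxd));n2=int(np.ceil(abs(np.degrees(dy))/10))
    print("yaw now %.1f z-tilt %s"%(np.degrees(y0),np.round(q.as_matrix()[:,2],3)),"total loc mm",np.round(np.array(loc)*1000,1),"rz",round(-np.degrees(dy),1),"| trans first n",n1,np.round(np.array(loc)/max(n1,1),4),"rot n",n2,round(-np.degrees(dy)/max(n2,1),2))
E
python3 - <<'E'
from h import *
c=r.get_calibration("wrist");s=r.get_state();print(c)
q=R.from_quat(s["eef_rot"]);print("cam in tool",q.inv().apply(np.array(c["eye"])-s["tool_pos"]),(q.inv()*R.from_quat(c["rotation"])).as_matrix().round(3))
print("yaw",q.as_euler("xyz",True))
plan([.40,-.28,.36],0)
E
```

```text
{'intrinsics': array([[346.23560154,   0.        , 316.07820674],
       [  0.        , 346.23560154, 241.7336826 ],
       [  0.        ,   0.        ,   1.        ]]), 'eye': array([ 0.25659023, -0.57392987,  0.38494906]), 'rotation': array([-0.12700484,  0.09482114, -0.58980605,  0.79183808])}
cam in tool [ 0.08124999 -0.00161936 -0.08220621] [[-0.     0.95   0.313]
 [ 1.     0.     0.001]
 [ 0.     0.313 -0.95 ]]
yaw [ 1.79995124e+02 -1.15954574e-03  1.66592189e+01]
yaw now 16.7 z-tilt [ 0. -0. -1.] total loc mm [ 302.9 -242.1  -57.3] rz 16.7 | trans first n 8 [ 0.0379 -0.0303 -0.0072] rot n 2 8.33
```

Request:
play_rows(
  translation=[
    [0.0379,-0.0303,-0.0072],
    [0.0379,-0.0303,-0.0072],
    [0.0379,-0.0303,-0.0072],
    [0.0379,-0.0303,-0.0072],
    [0.0379,-0.0303,-0.0072],
    [0.0379,-0.0303,-0.0072],
    [0.0379,-0.0303,-0.0072],
    [0.0379,-0.0303,-0.0072],
    [0,0,0],
    [0,0,0],
    [0,0,0],
    [0,0,0],
  ],
  delta_rot=[
    [0,0,0],
    [0,0,0],
    [0,0,0],
    [0,0,0],
    [0,0,0],
    [0,0,0],
    [0,0,0],
    [0,0,0],
    [0,0,8.33],
    [0,0,8.33],
    [0,0,0],
    [0,0,0],
  ],
  grip=[1,1,1,1,1,1,1,1,1,1,1,1],
  squeeze=15,
)

```text
clock: 2.6
tool_pos: [0.4002, -0.2796, 0.3603]
eef_rot: [1.0, 0.001, 0.0, 0.0]
contact_force: [0.4, -0.2, 0.1]
opening: 1.001
finger_force: 0.0
```

```bash
cat > snap.py <<'E'
import sys,pickle
from h import *
tag=sys.argv[1]; T=sys.argv[2:]
c=r.get_calibration("wrist");c["rotation"]=R.from_quat(c["rotation"]).as_matrix()
im=r.snapshot("wrist");cv2.imwrite(f"pics/{tag}.png",im)
out={}
for t in T:
    L=r.silhouettes("wrist",t)[:2]
    for i,d in enumerate(L):
        m=np.array(d["pixels"]).astype(np.uint8);ys,xs=np.nonzero(m)
        if i==0: out[t]=m
        (cx,cy),(w,h),a=cv2.minAreaRect(np.c_[xs,ys].astype(np.float32))
        print(t,i,"conf %.2f n %d cen (%.1f,%.1f) rect (%.1f,%.1f) %.1fx%.1f a%.1f"%(d["confidence"],len(xs),xs.mean(),ys.mean(),cx,cy,w,h,a))
pickle.dump((c,im,out),open(f"{tag}.pkl","wb"))
E
python3 snap.py w1 terrace pavilion pine lantern boat glue_jar water_glass; python3 -c "
from h import *
s=r.get_state();print(s['clock'],s['tool_pos'],R.from_quat(s['eef_rot']).as_euler('xyz',True))"
```

```text
terrace 0 conf 0.91 n 1966 cen (342.9,233.7) rect (342.7,233.7) 45.2x44.7 a80.8
pavilion 0 conf 0.88 n 2450 cen (188.1,59.9) rect (187.9,60.1) 54.4x47.2 a67.6
lantern 0 conf 0.77 n 1108 cen (226.2,188.9) rect (226.3,187.8) 33.9x40.3 a45.0
lantern 1 conf 0.67 n 1948 cen (342.9,233.7) rect (343.0,233.8) 45.2x44.1 a80.2
boat 0 conf 0.93 n 523 cen (319.2,6.4) rect (322.0,8.5) 17.0x44.0 a90.0
glue_jar 0 conf 0.60 n 1173 cen (316.2,111.3) rect (316.0,111.5) 39.0x36.0 a90.0
3.0 [ 0.40011274 -0.27969921  0.36030685] [1.79998286e+02 3.43963428e-04 1.00503638e-02]
```

View pics/w1.png

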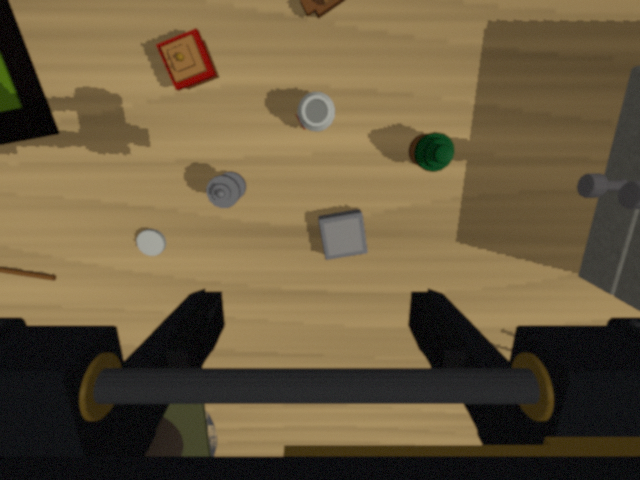

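```bash
cat > fit.py <<'E'
from h import *
from scipy.optimize import minimize
def box(a,b,z0,z1): return [[sx*a/2,sy*b/2,z] for sx in(-1,1) for sy in(-1,1) for z in(z0,z1)]
def cyl(d,z0,z1): return [[d/2*np.cos(t),d/2*np.sin(t),z] for t in np.linspace(0,2*np.pi,24) for z in(z0,z1)]
M={"terrace":[box(.056,.056,0,.022)],
"pavilion":[box(.04,.04,0,.026),box(.046,.046,.026,.036),cyl(.008,.045,.055)],
"pine":[cyl(.04,0,.01),cyl(.044,.03,.042),cyl(.02,.06,.07)],
"lantern":[cyl(.036,0,.008),cyl(.022,.008,.038),cyl(.038,.038,.048),cyl(.01,.048,.061)],
"boat":[box(.05,.028,0,.016)+[[.035,0,.016],[-.035,0,.016]],cyl(.022,.016,.035)],
"glue_jar":[cyl(.042,0,.052)],
"moss":[box(.072,.072,0,.003)],"pond":[cyl(.08,0,.003)],"board":[[[x,y,z] for x in(-.07,.13) for y in(-.16,.16) for z in(0,.012)]]}
def ren(c,name,p,S=4):
    im=np.zeros((480,640),np.uint8);Rz=R.from_euler("z",p[2]).as_matrix()
    for part in M[name]:
        P=(np.array(part)@Rz.T)+[p[0],p[1],p[3]]
        q=(P-c["eye"])@c["rotation"];K=c["intrinsics"]
        uv=np.c_[K[0,0]*q[:,0]/-q[:,2]+K[0,2],K[1,1]*-q[:,1]/-q[:,2]+K[1,2]]
        h=cv2.convexHull(uv.astype(np.float32));cv2.fillConvexPoly(im,np.round(h*16).astype(np.int32),255,cv2.LINE_AA,4)
    return im/255.
def fit(name,views,p0,z=None):
    def cost(v):
        p=[v[0],v[1],v[2],v[3] if z is None else z];t=0
        for c,m in views:
            a=ren(c,name,p);t+=1-np.minimum(a,m).sum()/np.maximum(a,m).sum()
        return t/len(views)
    best=None
    for y in ([0,.4,.8,1.2] if name in("terrace","pavilion") else [0,.6,1.2,1.8,2.4] if name=="boat" else [p0[2]]):
        v0=[p0[0],p0[1],y]+([p0[3]] if z is None else [])
        sim=np.array([v0]+[np.array(v0)+np.eye(len(v0))[i]*(.3 if i==2 else .01) for i in range(len(v0))])
        o=minimize(cost,v0,method="Nelder-Mead",options=dict(initial_simplex=sim,xatol=1e-5,fatol=1e-5,maxiter=300))
        if best is None or o.fun<best.fun: best=o
    return best.x,best.fun
def view(cam,t):
    c=r.get_calibration(cam);c["rotation"]=R.from_quat(c["rotation"]).as_matrix()
    r.snapshot(cam);L=r.silhouettes(cam,t);return (c,np.array(L[0]["pixels"]).astype(float),L[0]["confidence"]) if L else None
E
python3 - <<'E'
from fit import *;import pickle
c,im,out=pickle.load(open("w1.pkl","rb"))
G={"terrace":(.355,-.314),"pavilion":(.543,-.127),"pine":(.458,-.405),"lantern":(.411,-.17),"boat":(.617,-.288),"glue_jar":(.498,-.276),"moss":(.535,.105),"pond":(.5,.30),"board":(.52,.2)}
D={}
for n,g in G.items():
    T=view("top",n);S=view("side",n);V={k:v for k,v in dict(t=T,s=S).items() if v and v[2]>.4}
    if n in out and n!="boat": V["w"]=(c,out[n].astype(float),1)
    D[n]=V
    z=.012 if n in("moss","pond") else 0
    y0=1.68-1.57 if n in("board","moss") else 0
    for k in V: print(n,k,*[np.round(a,4) for a in fit(n,[V[k][:2]],(*g,y0,0),z=z)],round(V[k][2],2))
    if len(V)>1: print(n,"all xyz",*[np.round(a,4) for a in fit(n,[v[:2] for v in V.values()],(*g,y0,z))])
pickle.dump(D,open("D.pkl","wb"))
E
```

```text
terrace s [ 0.3505 -0.3132  0.118 ] 0.1556 0.71
terrace w [ 0.3493 -0.3127  0.1775] 0.0865 1
terrace all xyz [ 0.3497 -0.313   0.1535 -0.0022] 0.1237
pavilion t [ 0.5494 -0.1417  0.3445] 0.1448 0.71
pavilion s [ 0.5497 -0.1419  1.8738] 0.1218 0.95
pavilion w [ 0.5493 -0.1405  0.3516] 0.058 1
pavilion all xyz [ 5.492e-01 -1.408e-01  3.276e-01  3.000e-04] 0.1125
pine t [ 0.4562 -0.4137  0.4091] 0.1999 0.75
pine s [ 0.4552 -0.4152  0.1541] 0.1578 0.59
pine all xyz [ 0.4552 -0.4146  0.7705 -0.002 ] 0.18
lantern t [ 0.4108 -0.1722  0.1652] 0.2111 0.59
lantern s [ 0.4111 -0.1699  0.1993] 0.0993 0.89
lantern w [ 0.4115 -0.1713  0.1685] 0.0669 1
lantern all xyz [ 0.411  -0.1714  0.148  -0.0013] 0.1254
boat t [ 0.6208 -0.2968  2.1631] 0.1358 0.72
boat s [ 0.6226 -0.2971 -1.1274] 0.1382 0.79
boat all xyz [ 6.2160e-01 -2.9660e-01  2.0827e+00  4.0000e-04] 0.1537
glue_jar t [ 0.4976 -0.2753  0.2445] 0.233 0.57
glue_jar s [ 0.4981 -0.2776  0.3245] 0.1912 0.86
glue_jar w [ 0.4964 -0.2783  0.4057] 0.1555 1
glue_jar all xyz [ 0.4979 -0.2783  0.3774 -0.0055] 0.1853
moss t [0.5326 0.1017 0.1851] 0.1035 0.72
moss s [0.5326 0.1033 0.1762] 0.0807 0.77
moss all xyz [0.5331 0.1016 0.1783 0.0099] 0.0876
pond t [0.4987 0.2991 0.1848] 0.1147 0.79
pond s [0.4985 0.3001 0.2664] 0.0601 0.86
pond all xyz [0.499  0.2991 0.2482 0.0085] 0.0836
board t [0.5151 0.2009 0.1731] 0.1865 0.79
board s [0.5157 0.2005 0.1725] 0.1768 0.83
board all xyz [ 0.5164  0.2     0.1708 -0.0036] 0.1779
```

Request:
play_rows(
  translation=[
    [-0.0101,0.0067,0.048],
    [-0.0101,0.0067,0.048],
    [-0.0101,0.0067,0.048],
    [-0.0101,0.0067,0.048],
    [-0.0101,0.0067,0.048],
    [0,0,0.01],
    [0,0,0.018],
    [0,0,0.018],
    [0,0,0.007],
    [0,0,0],
    [0,0,0],
    [0,0,0],
    [0,0,0],
    [0,0,0],
    [0,0,0],
    [0,0,0],
  ],
  delta_rot=[
    [0,0,0],
    [0,0,0],
    [0,0,0],
    [0,0,0],
    [0,0,0],
    [0,0,-10],
    [0,0,0],
    [0,0,0],
    [0,0,0],
    [0,0,0],
    [0,0,0],
    [0,0,0],
    [0,0,0],
    [0,0,0],
    [0,0,0],
    [0,0,0],
  ],
  grip=[1,1,1,1,1,1,1,1,1,1,1,-1,-1,-1,-1,-1],
  squeeze=20,
)

```text
clock: 6.8
tool_pos: [0.3512, -0.3144, 0.0687]
eef_rot: [0.996, 0.087, -0.001, -0.001]
contact_force: [0.4, 0.8, 2.0]
opening: 0.631
finger_force: 20.0
```

```bash
python3 -c "
from h import *
s=r.get_state();s=dict(s);print(s['clock'],s['opening'])
s['tool_pos']=s['tool_pos']+np.array([0,0,.15]);plan([.5327,.1022,.217],.172,s=s)"
```

```text
6.8 0.6311833324828944
yaw now 10.0 z-tilt [-0.002  0.002 -1.   ] total loc mm [ 251.2 -378.7    1.7] rz 0.2 | trans first n 9 [ 0.0279 -0.0421  0.0002] rot n 1 0.15
```

Request:
play_rows(
  translation=[
    [0,0,-0.02],
    [0,0,-0.05],
    [0,0,-0.05],
    [0.0279,-0.0421,-0.03],
    [0.0279,-0.0421,0],
    [0.0279,-0.0421,0],
    [0.0279,-0.0421,0],
    [0.0279,-0.0421,0],
    [0.0279,-0.0421,0],
    [0.0279,-0.0421,0],
    [0.0279,-0.0421,0],
    [0.0279,-0.0421,0],
    [0,0,0.03],
    [0,0,0.04],
    [0,0,0.03],
    [0,0,0],
    [0,0,0],
    [0,0,0],
  ],
  delta_rot=[
    [0,0,0],
    [0,0,0],
    [0,0,0],
    [0,0,0],
    [0,0,0],
    [0,0,0],
    [0,0,0],
    [0,0,0],
    [0,0,0],
    [0,0,0],
    [0,0,0],
    [0,0,0],
    [0,0,0],
    [0,0,0],
    [0,0,0],
    [0,0,0],
    [0,0,0],
    [0,0,0],
  ],
  grip=[-1,-1,-1,-1,-1,-1,-1,-1,-1,-1,-1,-1,-1,-1,-1,-1,-1,-1],
)

```text
clock: 9.05
tool_pos: [0.5334, 0.1023, 0.1204]
eef_rot: [0.996, 0.087, 0.0, -0.001]
contact_force: [0.1, -0.2, -1.8]
opening: 0.636
finger_force: 20.0
```

```bash
python3 -c "
from h import *
s=r.get_state();print(s['clock'],s['opening'],s['tool_pos'],s['contact_force'])
plan([.5327,.1022,.085],.172)"
```

```text
9.05 0.6357242987729707 [0.53344439 0.1023176  0.12035708] [ 0.0943086  -0.2098336  -1.79780168]
yaw now 10.0 z-tilt [-0.     0.003 -1.   ] total loc mm [-0.8 -0.  35.4] rz 0.1 | trans first n 1 [-0.0008 -0.      0.0354] rot n 1 0.14
```

Request:
play_rows(
  translation=[
    [0,0,0.02],
    [0,0,0.011],
    [0,0,0.005],
    [0,0,0],
    [0,0,0],
    [0,0,0],
    [0,0,0],
    [0,0,0],
    [0,0,-0.03],
    [0,0,-0.05],
    [0,0,-0.05],
    [-0.0165,0.0496,0],
    [-0.0165,0.0496,0],
    [-0.0165,0.0496,0],
    [-0.0165,0.0496,0],
    [-0.0165,0.0496,0],
    [-0.0165,0.0496,0],
  ],
  delta_rot=[
    [0,0,0],
    [0,0,0],
    [0,0,0],
    [0,0,0],
    [0,0,0],
    [0,0,0],
    [0,0,0],
    [0,0,0],
    [0,0,0],
    [0,0,0],
    [0,0,0],
    [0,0,0],
    [0,0,0],
    [0,0,0],
    [0,0,0],
    [0,0,0],
    [0,0,0],
  ],
  grip=[-1,-1,-1,-1,-1,1,1,1,1,1,1,1,1,1,1,1,1],
)

```text
clock: 11.18
tool_pos: [0.4867, -0.2099, 0.2126]
eef_rot: [0.996, 0.087, -0.001, -0.001]
contact_force: [0.7, -0.3, 0.4]
opening: 1.0
finger_force: 0.0
```

```bash
cat > chk.py <<'E'
import sys
from fit import *
a=sys.argv
for n in a[1].split(","):
  g=dict(terrace=(.5327,.1022,.015),pine=(.6,.114,.012),pavilion=(.5327,.1022,.037),lantern=(.5157,.2,.012),boat=(.4987,.2995,.015))[n]
  for cam in a[2].split(","):
    v=view(cam,n)
    if v: print(n,cam,round(v[2],2),*[np.round(b,4) for b in fit(n,[v[:2]],(g[0],g[1],.17,0),z=g[2])],"target",g)
    else: print(n,cam,"none")
E
python3 chk.py terrace top,side; python3 -c "
from h import *
s=r.get_state();print(s['clock'],s['opening'],s['tool_pos'],s['contact_force'])
plan([.4555,-.4145,.081],.172)"
```

```text
terrace top 0.6 [0.5324 0.1015 0.1833] 0.0726 target (0.5327, 0.1022, 0.015)
terrace side 0.69 [0.5314 0.0997 0.2556] 0.142 target (0.5327, 0.1022, 0.015)
11.375 1.0007422104378854 [ 0.48664621 -0.20929759  0.21243757] [ 0.67713693  0.30464499 -0.84218259]
yaw now 9.8 z-tilt [-0.002  0.002 -1.   ] total loc mm [-65.7 196.9 131.4] rz -0.0 | trans first n 5 [-0.0131  0.0394  0.0263] rot n 1 -0.02
```

Request:
play_rows(
  translation=[
    [-0.0164,0.0492,0],
    [-0.0164,0.0492,0],
    [-0.0164,0.0492,0],
    [-0.0164,0.0492,0],
    [0,0,0.05],
    [0,0,0.04],
    [0,0,0.025],
    [0,0,0.016],
    [0,0,0],
    [0,0,0],
    [0,0,0],
    [0,0,0],
    [0,0,0],
    [0,0,0],
    [0,0,0],
    [0,0,0],
  ],
  delta_rot=[
    [0,0,0],
    [0,0,0],
    [0,0,0],
    [0,0,0],
    [0,0,0],
    [0,0,0],
    [0,0,0],
    [0,0,0],
    [0,0,0],
    [0,0,0],
    [0,0,0],
    [0,0,0],
    [0,0,0],
    [0,0,0],
    [0,0,0],
    [0,0,0],
  ],
  grip=[1,1,1,1,1,1,1,1,1,1,-1,-1,-1,-1,-1,-1],
  squeeze=12,
)

```text
clock: 13.38
tool_pos: [0.4564, -0.4132, 0.0812]
eef_rot: [0.996, 0.087, -0.001, -0.001]
contact_force: [0.4, 0.2, 1.3]
opening: 0.487
finger_force: 12.0
```

```bash
python3 -c "
from h import *
s=r.get_state();print(s['clock'],s['opening'],s['tool_pos'],s['contact_force'])
plan([.5997,.1138,.081],.172)"
```

```text
13.375 0.48745863491501606 [ 0.45638446 -0.41320625  0.08117434] [0.39637732 0.24138091 1.34877   ]
yaw now 10.0 z-tilt [-0.002  0.002 -1.   ] total loc mm [ 2.327e+02 -4.941e+02  2.000e-01] rz 0.1 | trans first n 10 [ 0.0233 -0.0494  0.    ] rot n 1 0.15
```

Request:
play_rows(
  translation=[
    [0,0,-0.02],
    [0,0,-0.05],
    [0,0,-0.05],
    [0.0233,-0.0494,0],
    [0.0233,-0.0494,0],
    [0.0233,-0.0494,0],
    [0.0233,-0.0494,0],
    [0.0233,-0.0494,0],
    [0.0233,-0.0494,0],
    [0.0233,-0.0494,0],
    [0.0233,-0.0494,0],
    [0.0233,-0.0494,0],
    [0.0233,-0.0494,0],
    [0,0,0.04],
    [0,0,0.03],
    [0,0,0.02],
    [0,0,0],
    [0,0,0],
  ],
  delta_rot=[
    [0,0,0],
    [0,0,0],
    [0,0,0],
    [0,0,0],
    [0,0,0],
    [0,0,0],
    [0,0,0],
    [0,0,0],
    [0,0,0],
    [0,0,0],
    [0,0,0],
    [0,0,0],
    [0,0,0],
    [0,0,0],
    [0,0,0],
    [0,0,0],
    [0,0,0],
    [0,0,0],
  ],
  grip=[-1,-1,-1,-1,-1,-1,-1,-1,-1,-1,-1,-1,-1,-1,-1,-1,-1,-1],
)

```text
clock: 15.62
tool_pos: [0.6009, 0.1138, 0.1131]
eef_rot: [0.996, 0.087, -0.0, -0.001]
contact_force: [0.3, 0.6, -0.5]
opening: 0.489
finger_force: 12.0
```

```bash
python3 -c "
from h import *
s=r.get_state();print(s['clock'],s['opening'],s['tool_pos'],s['contact_force'])
plan([.5997,.1138,.0935],.172)
im=r.snapshot('wrist');cv2.imwrite('pics/p1.png',im)"
```

```text
15.625 0.4891814396485322 [0.60089782 0.11379404 0.11313165] [ 0.25231606  0.55572644 -0.53999142]
yaw now 10.0 z-tilt [-0.     0.003 -1.   ] total loc mm [-1.2 -0.2 19.6] rz 0.1 | trans first n 1 [-0.0012 -0.0002  0.0196] rot n 1 0.13
```

View pics/p1.png

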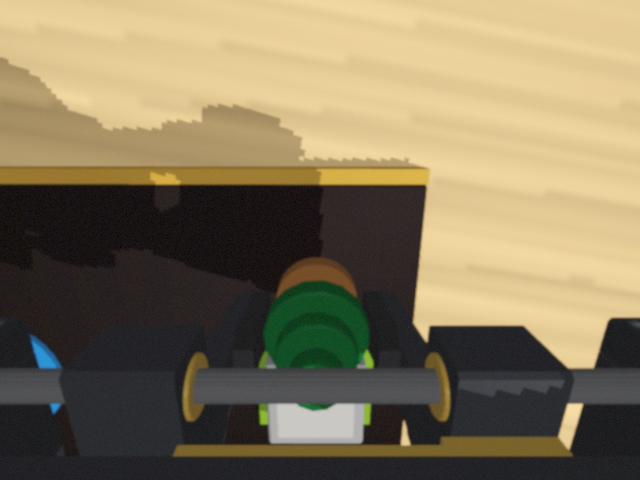

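Request:
play_rows(
  translation=[
    [0,0,0.012],
    [0,0,0.006],
    [0,0,0.0025],
    [0,0,0],
    [0,0,0],
    [0,0,0],
    [0,0,0],
    [0,0,0],
    [0,0,-0.03],
    [0,0,-0.04],
    [0,0,-0.04],
    [-0.0189,0.0484,0],
    [-0.0189,0.0484,0],
    [-0.0189,0.0484,0],
    [-0.0189,0.0484,0],
    [-0.0189,0.0484,0],
    [0,0,0],
    [0,0,0],
  ],
  delta_rot=[
    [0,0,0],
    [0,0,0],
    [0,0,0],
    [0,0,0],
    [0,0,0],
    [0,0,0],
    [0,0,0],
    [0,0,0],
    [0,0,0],
    [0,0,0],
    [0,0,0],
    [0,0,0],
    [0,0,0],
    [0,0,0],
    [0,0,0],
    [0,0,0],
    [0,0,-10],
    [0,0,0],
  ],
  grip=[-1,-1,-1,-1,-1,1,1,1,1,1,1,1,1,1,1,1,1,1],
  squeeze=12,
)

```text
clock: 17.92
tool_pos: [0.5491, -0.1416, 0.2008]
eef_rot: [0.985, 0.172, -0.001, -0.002]
contact_force: [0.5, 0.6, 0.4]
opening: 0.999
finger_force: 0.0
```

```bash
python3 chk.py pine,terrace top,side; python3 -c "
from h import *
s=r.get_state();print(s['clock'],s['opening'],s['tool_pos'],s['contact_force'])
plan([.5493,-.141,.076],.35)"
```

```text
pine top none
pine side 0.82 [0.5995 0.1132 0.595 ] 0.1018 target (0.6, 0.114, 0.012)
terrace top 0.88 [0.5312 0.1015 0.1646] 0.0779 target (0.5327, 0.1022, 0.015)
terrace side 0.72 [0.5308 0.1027 0.2426] 0.1044 target (0.5327, 0.1022, 0.015)
18.325 0.9962603571221041 [ 0.54946662 -0.1405959   0.20100636] [0.40999713 1.06723595 0.33536424]
yaw now 20.0 z-tilt [-0.002  0.002 -1.   ] total loc mm [ -0.3   0.3 125. ] rz -0.0 | trans first n 3 [-0.0001  0.0001  0.0417] rot n 1 -0.03
```

Request:
play_rows(
  translation=[
    [0,0,0.05],
    [0,0,0.04],
    [0,0,0.025],
    [0,0,0.011],
    [0,0,0],
    [0,0,0],
    [0,0,0],
    [0,0,0],
    [0,0,0],
    [0,0,0],
    [0,0,0],
    [0,0,0],
  ],
  delta_rot=[
    [0,0,0],
    [0,0,0],
    [0,0,0],
    [0,0,0],
    [0,0,0],
    [0,0,0],
    [0,0,0],
    [0,0,0],
    [0,0,0],
    [0,0,0],
    [0,0,0],
    [0,0,0],
  ],
  grip=[1,1,1,1,1,1,-1,-1,-1,-1,-1,-1],
  squeeze=12,
)

```text
clock: 19.82
tool_pos: [0.549, -0.141, 0.075]
eef_rot: [0.985, 0.174, -0.001, -0.001]
contact_force: [0.2, -0.0, 0.6]
opening: 0.519
finger_force: 12.0
```

```bash
python3 -c "
from h import *
s=r.get_state();print(s['clock'],s['opening'],s['tool_pos'],s['contact_force'])
plan([.5318,.1018,.076],.172)"
```

```text
19.825 0.5185925068405849 [ 0.54901532 -0.14096289  0.07503072] [ 0.17261169 -0.01200815  0.638911  ]
yaw now 20.0 z-tilt [-0.002  0.002 -1.   ] total loc mm [  66.9 -234.    -1. ] rz 10.1 | trans first n 5 [ 0.0134 -0.0468 -0.0002] rot n 2 5.07
```

Request:
play_rows(
  translation=[
    [0,0,-0.02],
    [0,0,-0.05],
    [0,0,-0.05],
    [0.0134,-0.0468,0],
    [0.0134,-0.0468,0],
    [0.0134,-0.0468,0],
    [0.0134,-0.0468,0],
    [0.0134,-0.0468,0],
    [0,0,0],
    [0,0,0],
    [0,0,0.03],
    [0,0,0.03],
    [0,0,0],
    [0,0,0],
    [0,0,0],
  ],
  delta_rot=[
    [0,0,0],
    [0,0,0],
    [0,0,0],
    [0,0,0],
    [0,0,0],
    [0,0,0],
    [0,0,0],
    [0,0,0],
    [0,0,5],
    [0,0,5],
    [0,0,0],
    [0,0,0],
    [0,0,0],
    [0,0,0],
    [0,0,0],
  ],
  grip=[-1,-1,-1,-1,-1,-1,-1,-1,-1,-1,-1,-1,-1,-1,-1],
)

```text
clock: 21.7
tool_pos: [0.5327, 0.1019, 0.1367]
eef_rot: [0.996, 0.087, -0.0, -0.001]
contact_force: [0.4, 0.1, -0.8]
opening: 0.518
finger_force: 12.0
```

```bash
python3 -c "
from h import *
s=r.get_state();print(s['clock'],s['opening'],s['tool_pos'],s['contact_force'])
plan([.5318,.1018,.1125],.172)"
```

```text
21.7 0.5184339826143943 [0.5327312  0.10185125 0.13669159] [ 0.4012766   0.08076611 -0.82834919]
yaw now 10.0 z-tilt [-0.     0.003 -1.   ] total loc mm [-0.9 -0.1 24.2] rz 0.1 | trans first n 1 [-0.0009 -0.0001  0.0242] rot n 1 0.14
```

Request:
play_rows(
  translation=[
    [0,0,0.014],
    [0,0,0.008],
    [0,0,0.003],
    [0,0,0],
    [0,0,0],
    [0,0,0],
    [0,0,0],
    [0,0,0],
    [0,0,-0.03],
    [0,0,-0.04],
    [0,0,-0.03],
    [-0.0276,0.0414,0],
    [-0.0276,0.0414,0],
    [-0.0276,0.0414,0],
    [-0.0276,0.0414,0],
    [-0.0276,0.0414,0],
    [-0.0276,0.0414,0],
    [0,0,0],
    [0,0,0],
  ],
  delta_rot=[
    [0,0,0],
    [0,0,0],
    [0,0,0],
    [0,0,0],
    [0,0,0],
    [0,0,0],
    [0,0,0],
    [0,0,0],
    [0,0,0],
    [0,0,0],
    [0,0,0],
    [0,0,0],
    [0,0,0],
    [0,0,0],
    [0,0,0],
    [0,0,0],
    [0,0,0],
    [0,0,0],
    [0,0,0],
  ],
  grip=[-1,-1,-1,-1,-1,1,1,1,1,1,1,1,1,1,1,1,1,1,1],
)

```text
clock: 24.08
tool_pos: [0.4127, -0.1714, 0.2102]
eef_rot: [0.996, 0.087, -0.001, -0.001]
contact_force: [-0.7, -0.1, 0.5]
opening: 0.999
finger_force: 0.0
```

```bash
python3 chk.py pavilion,pine side,top; python3 -c "
from h import *
s=r.get_state();print(s['clock'],s['opening'],s['tool_pos'],s['contact_force'])
plan([.4112,-.1712,.088],.172)"
```

```text
pavilion side 0.85 [0.5328 0.102  1.788 ] 0.1147 target (0.5327, 0.1022, 0.037)
pavilion top 0.66 [0.5318 0.1013 0.1906] 0.1191 target (0.5327, 0.1022, 0.037)
pine side 0.68 [0.5987 0.1139 0.3835] 0.0941 target (0.6, 0.114, 0.012)
pine top 0.92 [0.5988 0.1119 0.3185] 0.1386 target (0.6, 0.114, 0.012)
24.475 0.9990095865012751 [ 0.41260283 -0.17121672  0.21026538] [-0.6333843  -0.10560414  0.33642831]
yaw now 10.1 z-tilt [-0.002  0.002 -1.   ] total loc mm [ -1.4  -0.3 122.3] rz 0.2 | trans first n 3 [-0.0005 -0.0001  0.0408] rot n 1 0.22
```

Pavilion and pine sit well. Now the lantern.

Request:
play_rows(
  translation=[
    [-0.001,0,0.05],
    [0,0,0.04],
    [0,0,0.022],
    [0,0,0.011],
    [0,0,0],
    [0,0,0],
    [0,0,0],
    [0,0,0],
    [0,0,0],
    [0,0,0],
    [0,0,0],
    [0,0,0],
  ],
  delta_rot=[
    [0,0,0],
    [0,0,0],
    [0,0,0],
    [0,0,0],
    [0,0,0],
    [0,0,0],
    [0,0,0],
    [0,0,0],
    [0,0,0],
    [0,0,0],
    [0,0,0],
    [0,0,0],
  ],
  grip=[1,1,1,1,1,1,-1,-1,-1,-1,-1,-1],
  squeeze=12,
)

```text
clock: 25.98
tool_pos: [0.4137, -0.1728, 0.0908]
eef_rot: [0.996, 0.087, -0.003, -0.002]
contact_force: [1.2, 0.7, 0.2]
opening: 0.422
finger_force: 12.0
```

```bash
python3 -c "
from h import *
s=r.get_state();print(s['clock'],s['opening'],s['tool_pos'],s['contact_force'])
plan([.5157,.2008,.088],.172)"
```

```text
25.975 0.42240290970868266 [ 0.41372624 -0.17283343  0.09076179] [1.17964065 0.66029792 0.15585267]
yaw now 10.0 z-tilt [-0.007  0.004 -1.   ] total loc mm [ 165.4 -350.2    2.8] rz 0.2 | trans first n 8 [ 0.0207 -0.0438  0.0003] rot n 1 0.16
```

Request:
play_rows(
  translation=[
    [0,0,-0.02],
    [0,0,-0.05],
    [0,0,-0.05],
    [0.0207,-0.0438,-0.02],
    [0.0207,-0.0438,0],
    [0.0207,-0.0438,0],
    [0.0207,-0.0438,0],
    [0.0207,-0.0438,0],
    [0.0207,-0.0438,0],
    [0.0207,-0.0438,0],
    [0.0207,-0.0438,0],
    [0,0,0.04],
    [0,0,0.04],
    [0,0,0.02],
    [0,0,0],
    [0,0,0],
    [0,0,0],
  ],
  delta_rot=[
    [0,0,0],
    [0,0,0],
    [0,0,0],
    [0,0,0],
    [0,0,0],
    [0,0,0],
    [0,0,0],
    [0,0,0],
    [0,0,0],
    [0,0,0],
    [0,0,0],
    [0,0,0],
    [0,0,0],
    [0,0,0],
    [0,0,0],
    [0,0,0],
    [0,0,0],
  ],
  grip=[-1,-1,-1,-1,-1,-1,-1,-1,-1,-1,-1,-1,-1,-1,-1,-1,-1],
)

```text
clock: 28.1
tool_pos: [0.5168, 0.201, 0.1326]
eef_rot: [0.996, 0.087, -0.003, -0.003]
contact_force: [-0.2, 1.1, -1.3]
opening: 0.419
finger_force: 12.0
```

```bash
python3 -c "
from h import *
s=r.get_state();print(s['clock'],s['opening'],s['tool_pos'],s['contact_force'])
plan([.5157,.2008,.103],.172)
im=r.snapshot('wrist');cv2.imwrite('pics/p2.png',im)"
```

```text
28.1 0.41891750853458776 [0.51680418 0.200957   0.13258857] [-0.23919686  1.08169621 -1.29010119]
yaw now 10.0 z-tilt [-0.005  0.005 -1.   ] total loc mm [-1.1 -0.  29.6] rz 0.1 | trans first n 1 [-0.0011 -0.      0.0296] rot n 1 0.14
```

View pics/p2.png

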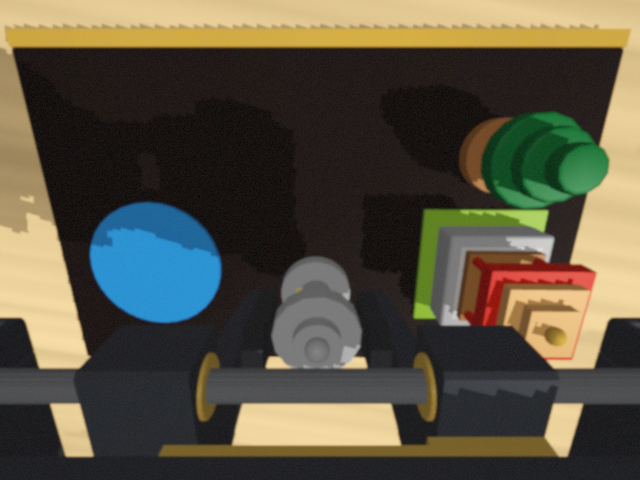

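Request:
play_rows(
  translation=[
    [0,0,0.018],
    [0,0,0.01],
    [0,0,0.003],
    [0,0,0],
    [0,0,0],
    [0,0,0],
    [0,0,0],
    [0,0,0],
    [0,0,-0.03],
    [0,0,-0.04],
    [0,0,-0.05],
  ],
  delta_rot=[
    [0,0,0],
    [0,0,0],
    [0,0,0],
    [0,0,0],
    [0,0,0],
    [0,0,0],
    [0,0,0],
    [0,0,0],
    [0,0,0],
    [0,0,0],
    [0,0,0],
  ],
  grip=[-1,-1,-1,-1,-1,0.3,0.3,0.3,0.3,0.3,0.3],
)

```text
clock: 29.52
tool_pos: [0.5163, 0.2, 0.221]
eef_rot: [0.996, 0.087, -0.005, -0.002]
contact_force: [0.8, 0.1, 0.2]
opening: 0.65
finger_force: 0.0
```

Request:
play_rows(
  translation=[
    [0.0017,0.0462,0],
    [0.0017,0.0462,0],
    [0.0017,0.0462,0],
    [0.0017,0.0462,0],
    [0.0017,0.0462,0],
    [0.0017,0.0462,0],
    [0.0017,0.0462,0],
    [0.0017,0.0462,0],
    [0.0017,0.0462,0],
    [0.0017,0.0462,0],
    [0.0017,0.0462,0],
    [0,0,0],
    [0,0,0],
    [0,0,0],
    [0,0,0],
    [0,0,0],
    [0,0,0],
    [0,0,0],
    [0,0,0],
    [0,0,0],
  ],
  delta_rot=[
    [0,0,0],
    [0,0,0],
    [0,0,0],
    [0,0,0],
    [0,0,0],
    [0,0,0],
    [0,0,0],
    [0,0,0],
    [0,0,0],
    [0,0,0],
    [0,0,0],
    [0,0,10],
    [0,0,10],
    [0,0,10],
    [0,0,10],
    [0,0,10],
    [0,0,10],
    [0,0,10],
    [0,0,0],
    [0,0,0],
  ],
  grip=[0.3,0.3,0.3,0.3,0.3,0.3,0.3,0.3,0.3,0.3,0.3,0.3,0.3,0.3,0.3,0.3,0.3,0.3,0.3,0.3],
)

```text
clock: 32.02
tool_pos: [0.6235, -0.2967, 0.2176]
eef_rot: [0.867, -0.499, -0.004, 0.0]
contact_force: [1.0, 0.4, 0.1]
opening: 0.647
finger_force: 0.0
```

```bash
python3 chk.py lantern,pavilion side,top; python3 snap.py w3 boat; python3 - <<'E'
from fit import *;import pickle
c,im,out=pickle.load(open("w3.pkl","rb"))
if "boat" in out: print(fit("boat",[(c,out["boat"].astype(float))],(.6218,-.2968,0,0),z=0))
s=r.get_state();print(s['clock'],s['opening'],s['tool_pos'],s['contact_force'],s['q'])
plan([.6218,-.2968,.067],-1.05)
E
```

```text
lantern side 0.75 [0.5137 0.2021 0.2939] 0.0753 target (0.5157, 0.2, 0.012)
lantern top 0.93 [0.5136 0.1999 0.3213] 0.1187 target (0.5157, 0.2, 0.012)
pavilion side 0.88 [0.5323 0.1021 0.26  ] 0.1411 target (0.5327, 0.1022, 0.037)
pavilion top 0.93 [0.5325 0.1012 1.7488] 0.1215 target (0.5327, 0.1022, 0.037)
boat 0 conf 0.81 n 2341 cen (317.1,226.1) rect (316.5,227.0) 80.0x33.0 a90.0
(array([ 0.62114431, -0.29544416,  2.11701116]), np.float64(0.10351946796630385))
32.525 0.6522200455610103 [ 0.62355433 -0.29683056  0.21772611] [ 0.10496092  0.27778201 -0.2731368 ] [ 0.47367593  0.87921282 -0.19432907  1.41164013  0.19281896  0.87759664
 -2.39426881]
yaw now -60.0 z-tilt [-0.007  0.004 -1.   ] total loc mm [ -0.9   1.5 150.7] rz 0.2 | trans first n 3 [-0.0003  0.0005  0.0502] rot n 1 0.17
```

View pics/w3.png

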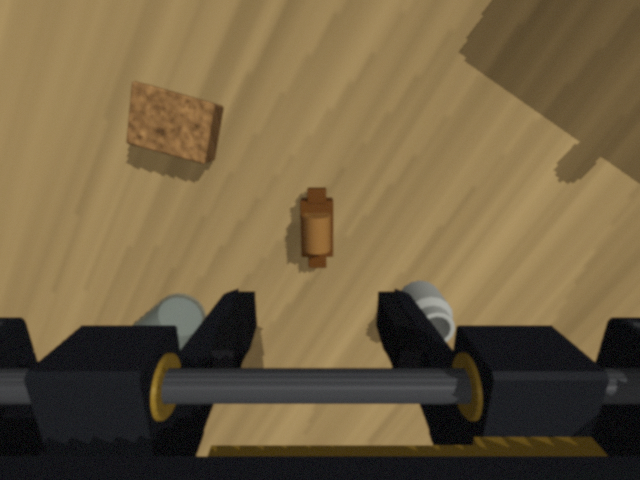

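Request:
play_rows(
  translation=[
    [-0.002,0.0015,0.05],
    [0,0,0.05],
    [0,0,0.03],
    [0,0,0.015],
    [0,0,0.005],
    [0,0,0],
    [0,0,0],
    [0,0,0],
    [0,0,0],
    [0,0,0],
    [0,0,0],
    [0,0,0],
    [0,0,0],
  ],
  delta_rot=[
    [0,0,0],
    [0,0,0],
    [0,0,0],
    [0,0,0],
    [0,0,0],
    [0,0,0],
    [0,0,0],
    [0,0,0],
    [0,0,0],
    [0,0,0],
    [0,0,0],
    [0,0,0],
    [0,0,0],
  ],
  grip=[0.3,0.3,0.3,0.3,0.3,0.3,0.3,-1,-1,-1,-1,-1,-1],
  squeeze=12,
)

```text
clock: 34.15
tool_pos: [0.6203, -0.2952, 0.0679]
eef_rot: [0.866, -0.5, -0.004, 0.0]
contact_force: [0.4, 0.3, 1.7]
opening: 0.316
finger_force: 12.0
```

```bash
python3 -c "
from h import *
s=r.get_state();print(s['clock'],s['opening'],s['tool_pos'],s['contact_force'])"
```

```text
34.15 0.3162337599197663 [ 0.62030451 -0.29524669  0.06791941] [0.37176608 0.31255985 1.73576784]
```

Request:
play_rows(
  translation=[
    [0,0,-0.03],
    [0,0,-0.06],
    [0,0,-0.06],
    [0,0,0],
    [0,0,0],
    [0,0,0],
    [0,0,0],
    [0,0,0],
    [0,0,0],
    [0,0,0],
    [0,0,0],
  ],
  delta_rot=[
    [0,0,0],
    [0,0,0],
    [0,0,0],
    [0,0,-10],
    [0,0,-10],
    [0,0,-10],
    [0,0,-10],
    [0,0,-10],
    [0,0,-10],
    [0,0,-10],
    [0,0,0],
  ],
  grip=[-1,-1,-1,-1,-1,-1,-1,-1,-1,-1,-1],
)

```text
clock: 35.52
tool_pos: [0.6209, -0.296, 0.2172]
eef_rot: [0.996, 0.086, -0.004, -0.003]
contact_force: [0.9, 0.2, 0.1]
opening: 0.318
finger_force: 12.0
```

Request:
play_rows(
  translation=[
    [-0.0015,-0.0506,0],
    [-0.0015,-0.0506,0],
    [-0.0015,-0.0506,0],
    [-0.0015,-0.0506,0],
    [-0.0015,-0.0506,0],
    [-0.0015,-0.0506,0],
    [-0.0015,-0.0506,0],
    [-0.0015,-0.0506,0],
    [-0.0015,-0.0506,0],
    [-0.0015,-0.0506,0],
    [-0.0015,-0.0506,0],
    [-0.0015,-0.0506,0],
    [0,0,0.04],
    [0,0,0.04],
    [0,0,0.02],
    [0,0,0],
    [0,0,0],
  ],
  delta_rot=[
    [0,0,0],
    [0,0,0],
    [0,0,0],
    [0,0,0],
    [0,0,0],
    [0,0,0],
    [0,0,0],
    [0,0,0],
    [0,0,0],
    [0,0,0],
    [0,0,0],
    [0,0,0],
    [0,0,0],
    [0,0,0],
    [0,0,0],
    [0,0,0],
    [0,0,0],
  ],
  grip=[-1,-1,-1,-1,-1,-1,-1,-1,-1,-1,-1,-1,-1,-1,-1,-1,-1],
)

```text
clock: 37.65
tool_pos: [0.4978, 0.2998, 0.1219]
eef_rot: [0.996, 0.086, -0.003, -0.003]
contact_force: [1.1, 0.3, -1.1]
opening: 0.315
finger_force: 12.0
```

```bash
python3 -c "
from h import *
s=r.get_state();print(s['clock'],s['opening'],s['tool_pos'],s['contact_force'])
plan([.4987,.2995,.0835],.172)"
```

```text
37.65 0.3148859449559798 [0.49780008 0.29981338 0.1218996 ] [ 1.05798972  0.30862256 -1.06393025]
yaw now 9.9 z-tilt [-0.006  0.005 -1.   ] total loc mm [ 0.8  0.5 38.4] rz 0.1 | trans first n 1 [0.0008 0.0005 0.0384] rot n 1 0.07
```

Request:
play_rows(
  translation=[
    [0,0,0.02],
    [0,0,0.013],
    [0,0,0.006],
    [0,0,0],
    [0,0,0],
    [0,0,0],
    [0,0,0],
    [0,0,0],
    [0,0,-0.03],
    [0,0,-0.05],
    [0,0,-0.05],
    [-0.04,0,-0.02],
    [-0.04,0,-0.02],
    [0,0,0],
  ],
  delta_rot=[
    [0,0,0],
    [0,0,0],
    [0,0,0],
    [0,0,0],
    [0,0,0],
    [0,0,0],
    [0,0,0],
    [0,0,0],
    [0,0,0],
    [0,0,0],
    [0,0,0],
    [0,0,0],
    [0,0,0],
    [0,0,0],
  ],
  grip=[-1,-1,-1,-1,-1,0.1,0.1,0.1,0.1,0.1,0.1,0.1,0.1,0.1],
)

```text
clock: 39.4
tool_pos: [0.4172, 0.285, 0.2541]
eef_rot: [0.996, 0.089, -0.003, -0.002]
contact_force: [0.3, 0.7, -0.8]
opening: 0.55
finger_force: 0.0
```

```bash
python3 chk.py terrace,pavilion,pine,lantern,boat side,top; python3 snap.py w4 boat; python3 -c "
from h import *
s=r.get_state();print(s['clock'],s['opening'],s['tool_pos'],s['contact_force'])"
```

```text
terrace side 0.89 [0.532  0.1014 1.7849] 0.5689 target (0.5327, 0.1022, 0.015)
terrace top 0.71 [0.5293 0.1002 1.7783] 0.6414 target (0.5327, 0.1022, 0.015)
pavilion side 0.69 [0.5323 0.1024 0.181 ] 0.0907 target (0.5327, 0.1022, 0.037)
pavilion top 0.8 [0.5321 0.1008 1.7671] 0.106 target (0.5327, 0.1022, 0.037)
pine side 0.8 [0.5999 0.1125 0.3875] 0.133 target (0.6, 0.114, 0.012)
pine top 0.72 [0.6   0.114 0.17 ] 1.0 target (0.6, 0.114, 0.012)
lantern side 0.78 [0.5141 0.2013 0.2774] 0.0701 target (0.5157, 0.2, 0.012)
lantern top 0.79 [0.5145 0.1995 0.3374] 0.1321 target (0.5157, 0.2, 0.012)
boat side 0.68 [0.4975 0.2999 3.3406] 0.1268 target (0.4987, 0.2995, 0.015)
boat top 0.65 [0.505  0.3006 0.322 ] 0.3642 target (0.4987, 0.2995, 0.015)
boat 0 conf 0.81 n 2509 cen (316.2,125.7) rect (316.5,126.5) 87.0x33.0 a90.0
boat 1 conf 0.17 n 2587 cen (442.4,129.1) rect (441.9,130.6) 50.1x64.0 a80.5
40.5 0.549395503782233 [0.41950536 0.2849708  0.25257605] [0.28734235 0.76138404 0.14543413]
```

View pics/w4.png

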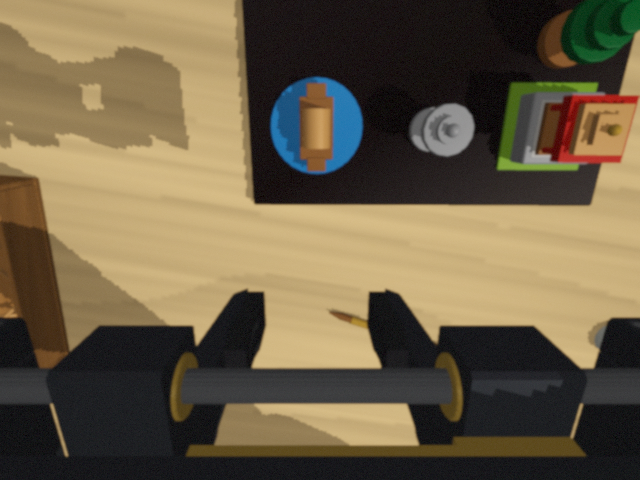

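The picture shows the boat centred on the pond (317,125), the lantern at (443,129), and the pavilion on the terrace on the moss (550,125). The pine stands behind them at (560,40), and nothing is touched. Handing in.

```bash
python3 -c "
from h import *
print(r.finish_job())"
```

```text
the job is handed in; nothing more can be done
None
```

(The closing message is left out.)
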